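# Set out the drawing punches by diameter

## Task

Stand the four steel drawing punches on the round seats of the tool rail, one in the middle of each seat, in order of nose diameter: the thinnest goes on the seat next to the upright stop plate and the thickest on the seat at the far end. Set them down gently, never dropping them or knocking one over, and leave them all standing free.

Things in the scene. Friction and masses are not known exactly. Their poses are not given: they have to be found in the camera images.
- punch_20: cup-drawing punch: bright steel cylinder (nose) 20 mm across with a 4 mm rounded top edge, on a round blackened foot 56 mm across and 10 mm thick; 56 mm high in all, so the nose runs from 10 to 56 mm; about 0.26 kg. Loose, stands upright on its foot at the start. Origin: centre of the foot's underside; z runs up its axis
- punch_30: cup-drawing punch: bright steel cylinder (nose) 30 mm across with a 4 mm rounded top edge, on a round blackened foot 56 mm across and 10 mm thick; 56 mm high in all, so the nose runs from 10 to 56 mm; about 0.36 kg. Loose, stands upright on its foot at the start. Origin: centre of the foot's underside; z runs up its axis
- punch_40: cup-drawing punch: bright steel cylinder (nose) 40 mm across with a 4 mm rounded top edge, on a round blackened foot 56 mm across and 10 mm thick; 56 mm high in all, so the nose runs from 10 to 56 mm; about 0.5 kg. Loose, stands upright on its foot at the start. Origin: centre of the foot's underside; z runs up its axis
- punch_50: cup-drawing punch: bright steel cylinder (nose) 50 mm across with a 4 mm rounded top edge, on a round blackened foot 56 mm across and 10 mm thick; 56 mm high in all, so the nose runs from 10 to 56 mm; about 0.68 kg. Loose, stands upright on its foot at the start. Origin: centre of the foot's underside; z runs up its axis
- seat_a: first of four like seats in the row a, b, c, d, 78 to 102 mm apart, fixed on the rail (slotted aluminium bar 400 x 80 x 16 mm, fixed flat on the bench): disc 64 mm across, 6 mm thick, black rubber top with aluminium edge. Its top is 6 mm above its origin, 22 mm above the bench. Origin: centre of its underside; y runs along the rail, from d towards a
- seat_b: second of four like seats in the row a, b, c, d, 78 to 102 mm apart, fixed on the rail (slotted aluminium bar 400 x 80 x 16 mm, fixed flat on the bench): disc 64 mm across, 6 mm thick, black rubber top with aluminium edge. Its top is 6 mm above its origin, 22 mm above the bench. Origin: centre of its underside; y runs along the rail, from d towards a
- seat_c: third of four like seats in the row a, b, c, d, 78 to 102 mm apart, fixed on the rail (slotted aluminium bar 400 x 80 x 16 mm, fixed flat on the bench): disc 64 mm across, 6 mm thick, black rubber top with aluminium edge. Its top is 6 mm above its origin, 22 mm above the bench. Origin: centre of its underside; y runs along the rail, from d towards a
- seat_d: last of four like seats in the row a, b, c, d, 78 to 102 mm apart, fixed on the rail (slotted aluminium bar 400 x 80 x 16 mm, fixed flat on the bench): disc 64 mm across, 6 mm thick, black rubber top with aluminium edge. Its top is 6 mm above its origin, 22 mm above the bench. Origin: centre of its underside; y runs along the rail, from d towards a
- stop: the rail's upright stop: steel plate 80 mm wide, 10 mm thick and 60 mm high with a rubber buffer and two bolts, fixed across one end of the rail (beyond seat_a or beyond seat_d, about 70 mm from that seat's centre; the other end has a flush black cap 16 mm high). Origin: centre of the plate's lower edge, at bench height; its y axis runs along the rail

How it is judged:
By the outcome, as a careful person would: the job done as asked, in the order asked, and still so for the second after the job is handed in, with the robot touching nothing.
It also fails if it takes over 120 s, if anything falls off the work surface, if the arm or the gripper's body presses on something with over 40 N, if the wrist force passes 120 N, or if a joint passes its speed limit or range.

## Robot

A 6-joint arm with a two-finger parallel gripper is mounted at the origin on the work surface. World frame = base frame: x ahead of the robot, y to its left, z up, the work surface at z = 0. Lengths are in mm, angles in rad, forces in N, time in s.
With the tool pointing down it reaches from about 350 to 875 mm from the base axis. Payload 4.2 kg.
Tool frame: the origin (TCP) lies midway between the tips of the shut fingers; the grasp point (between the pads) lies 19 mm behind it; z points along the fingers, y is the line along which they close (so a half turn about z gives the same grasp; the last joint's range is limited). The gripper opens to 85 mm and grips with 20 to 120 N. Pads are 22 mm wide; open, the fingers measure 114 mm over their backs; the gripper's body (76 mm by 85 mm) begins 54 mm behind the grasp point. The pads swing forward as they close: fully open they stand 13 mm farther back than shut.
Start: joints at [1.51, 0.385, 0.008, 0, -1.194, -0.259], TCP at [196.453, 593.3, 231.312] pointing down, gripper open.
Joint ranges: [-3.14, 3.14], [-1.21, 2.06], [-1.07, 1.41], [-3.16, 2.05], [-2.99, -0.16], [-3.1, 3.1]. Speed limits (rad/s): [2.79, 2.79, 3.14, 3.14, 3.14, 3.14].

## Interface

Orientations are given as a unit quaternion [x, y, z, w].
In Python, from bench import read_state, get_image, job_done gives the robot as it stands.
- The arm moves only by the tool servo_tool, never from a script. Its arguments are lists of equal length, an entry for each row: "rotation": the turn, a rotation vector about the world's x, y, z scaled (see below), a list of three; "slide": the shift along the world's x, y, z scaled (see below), a list of three; "grip": the opening, from -1 (shut) to 1 (fully open). In form: {"rotation": [[rx, ry, rz], ...], "slide": [[tx, ty, tz], ...], "grip": [grip, ...]}. A call has 1 to 8 rows; each row is the pose to reach, as a shift and turn from the pose commanded when the call began, turning the shorter way round; what a row does not reach only later rows make up. The controller multiplies each number of a shift by 0.2 m and each number of a turn by 360 degrees. A row lasts 1/8 s, in which the tool goes at most 62.5 mm and 10.7 degrees, less where a joint would pass 70% of its speed; a pose out of reach is approached as far as the arm can. A call with a number of a shift or a turn outside -1 to 1 is refused whole. A call with a gripper value outside its range is refused whole. The fingers move at their own pace and stop on an object; the grip force is fixed at half the most. Time passes only in rows, so rows that repeat a pose let the fingers close. It gives the time, the measured TCP pose, the force, the opening and the grip force at its end, in the units of the state.
- read_state(): the state, without advancing time (a new reading comes with each control period).
- get_image(name): name is "scene" or "top" or "wrist"; returns a dict with "image" (400x640x3 uint8, red, green, blue), "depth" (400x640 float32, mm along the optical axis (not along the pixel's ray), 0 where there is no reading), "camera_matrix" (3x3 intrinsics, pixels), "rvec" (rotation vector, rad) and "tvec" (3), from world to camera coordinates, as OpenCV has them; the wrist camera has in their place "hand_eye" (4x4, takes a point from camera to tool coordinates, whose origin is the TCP and whose axes are the flange's). Camera axes: x right, y down, z forward; pixel columns grow to the right and rows downward; lengths in mm; the calibration is good to about 2 mm. A picture is of the moment at which its call begins: read the wrist's pose just before it.
- job_done(): hands the job in; it is judged then, once.
The state is a dict: "clock": time; "joints": joint angles; "joint_vel": joint speeds; "joint_efforts": joint torques, N m; "position": TCP position; "ee_rot": TCP orientation; "contact_force": force on the tool from outside, world axes, zero at the start; "wrist_torque": the same for the moment, N m; "gripper_width": finger opening in mm; "grasp_force": force on a finger pad.
Only numpy, scipy, OpenCV 4.12 (cv2) and the standard library are available. Lean on these libraries where they do the work, as an engineer would, in place of code of your own. Each camera call takes 0.05 s, during which the arm holds its last target. There are 200 camera calls.

## Working session

There is one attempt and no reset: what is moved stays moved. The work goes in short steps, Python scripts to look and compute and a tool call to move; the robot and the scene stay as the last step left them, time stands still between calls to the robot, and variables do not carry over. Pictures are saved under pics/ and viewed, at most 14 in all, crops included, and the job is handed in when it is done.

Besides the shell and the picture viewer there is one more tool, called after "Request:" as name(argument=value, ...) on one line, values as JSON. servo_tool: Moves the arm, as the interface text tells. Shifts and turns lie within -1 to 1; 1 stands for 0.2 m of shift or 360 degrees of turn. Its arguments: {"type":"object","properties":{"rotation":{"type":"array","items":{"type":"array","items":{"type":"number","minimum":-1,"maximum":1}}},"slide":{"type":"array","items":{"type":"array","items":{"type":"number","minimum":-1,"maximum":1}}},"grip":{"type":"array","items":{"type":"number"}}},"required":["rotation","slide","grip"]}

```bash
mkdir -p pics; ls; python3 - <<'E'
from bench import *
import cv2,numpy as np
for n in("top","scene"):
    d=get_image(n); cv2.imwrite(f"pics/{n}0.png",d["image"][:,:,::-1]); np.savez(f"{n}0.npz",**d)
    R=cv2.Rodrigues(np.array(d["rvec"]))[0]; print(n,(-R.T@np.array(d["tvec"]).ravel()).round(),R[2].round(2),np.array(d["camera_matrix"])[0,0])
print(read_state())
E
```

```text
pics
top [ 398.   25. 1117.] [ 0.16 -0.02 -0.99] 456.9329455201192
scene [1311. -525.  706.] [-0.67  0.46 -0.58] 436.3371441348505
{'clock': 0.1, 'joints': array([ 1.50961588e+00,  3.85512878e-01,  6.75326667e-03, -4.28368444e-04,
       -1.19402987e+00, -2.58596734e-01]), 'joint_vel': array([ 0.0015322 , -0.001818  ,  0.00344469,  0.0009452 ,  0.00254825,
       -0.00058161]), 'joint_efforts': array([-5.52789406e-04, -3.93319738e+01,  1.88928598e+01,  4.19789538e+00,
       -2.59566084e-03,  5.74091132e-06]), 'position': array([196.29471619, 592.81490051, 230.30831029]), 'ee_rot': array([ 9.87231937e-01, -1.59286127e-01, -9.99028378e-05,  1.01134528e-03]), 'contact_force': array([ 0.08319389,  0.06078153, -0.31100023]), 'wrist_torque': array([-0.02780027, -0.00780601,  0.00207554]), 'grasp_force': 0.0, 'gripper_width': 85.58024005084947}
```

View pics/top0.png

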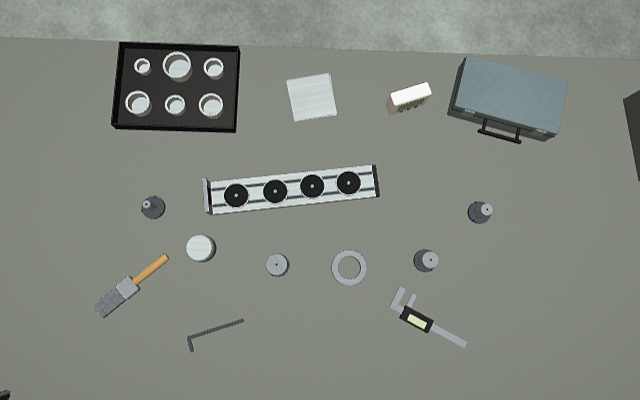

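View pics/scene0.png

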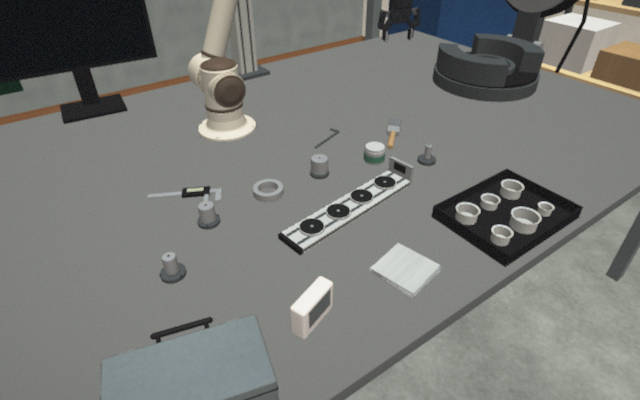

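Top view: punches at about (152,207) thinnest, (277,265) thickest, (426,260) and (480,212). Seats are at (236,195), (275,191), (312,186) and (348,183). The stop is at the left end (208,195).

```bash
cat > h.py <<'E'
import numpy as np, cv2
def ray(d,uv,z):
    K=np.array(d["camera_matrix"]);R=cv2.Rodrigues(np.array(d["rvec"]))[0];t=np.array(d["tvec"]).ravel()
    c=-R.T@t; v=R.T@np.linalg.inv(K)@np.array([uv[0],uv[1],1.]); return c+v*(z-c[2])/v[2]
E
python3 - <<'E'
from h import *
d=dict(np.load("top0.npz")); im=d["image"]
rows=[]
pts=[(152,207),(480,212),(426,260),(277,265),(236,195),(275,191),(312,186),(348,183)]
for i,(u,v) in enumerate(pts):
    c=cv2.resize(im[v-22:v+23,u-22:u+23],(198,198),interpolation=cv2.INTER_NEAREST); rows.append(c)
    print((u,v),ray(d,(u,v),22 if i>3 else 56).round())
cv2.imwrite("pics/crops.png",np.vstack([np.hstack(rows[:4]),np.hstack(rows[4:])])[:,:,::-1])
print([round(float(d["depth"][v,u])) for u,v in pts])
E
```

```text
(152, 207) [556. 386.  56.]
(480, 212) [ 566. -384.   56.]
(426, 260) [ 450. -254.   56.]
(277, 265) [429.  91.  56.]
(236, 195) [596. 198.  22.]
(275, 191) [609. 104.  22.]
(312, 186) [624.  15.  22.]
(348, 183) [634. -73.  22.]
[1084, 1094, 1059, 1048, 1106, 1108, 1117, 1117]
```

View pics/crops.png

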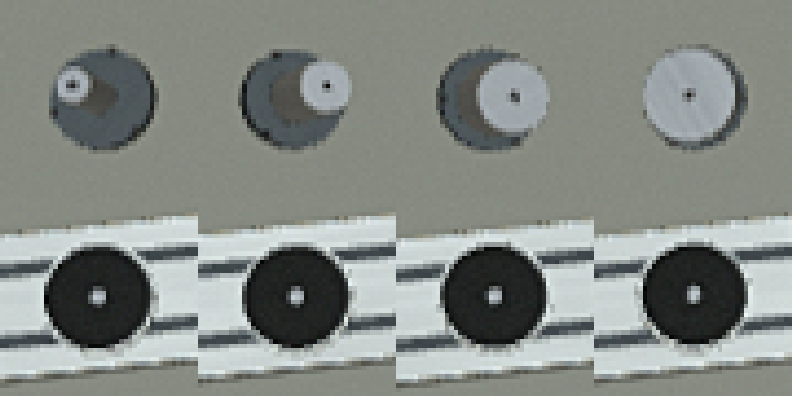

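Crops: bright noses grow from 20 to 50 mm left to right, and the seats are clean black discs with a white centre dot. Next: centroids.

```bash
python3 - <<'E'
from h import *
from bench import *
d=dict(np.load("top0.npz")); g=cv2.cvtColor(d["image"],cv2.COLOR_RGB2GRAY)
def comp(m,u,v,r=16):
    s=np.zeros_like(m); s[v-r:v+r+1,u-r:u+r+1]=m[v-r:v+r+1,u-r:u+r+1]
    c=max(cv2.findContours(s,cv2.RETR_EXTERNAL,cv2.CHAIN_APPROX_NONE)[0],key=cv2.contourArea)
    M=cv2.moments(c); return (M["m10"]/M["m00"],M["m01"]/M["m00"]),cv2.minEnclosingCircle(c)[1]
for u,v in [(152,207),(480,212),(426,260),(277,265)]:
    p,r=comp((g>145).astype(np.uint8),u,v); print("punch",np.round(p,1),r,ray(d,p,56).round(1))
for u,v in [(236,195),(275,191),(312,186),(348,183)]:
    p,r=comp((g<90).astype(np.uint8),u,v,14); print("seat",np.round(p,1),r,ray(d,p,22).round(1))
w=get_image("wrist");print(np.array(w["hand_eye"]).round(3).tolist(),w["camera_matrix"])
E
```

```text
punch [146.  203.9] 3.6056511402130127 [562.9 400.5  56. ]
punch [486.6 209. ] 5.762315273284912 [ 573.6 -400.5   56. ]
punch [430.2 259.4] 8.20071029663086 [ 451.4 -263.9   56. ]
punch [276.1 264. ] 10.295730590820312 [431.7  92.8  56. ]
seat [235.6 195. ] 12.023052215576172 [596.3 199.4  22. ]
seat [274.6 190.9] 11.957279205322266 [609.1 105.3  22. ]
seat [311.7 185.7] 11.779812812805176 [624.7  15.4  22. ]
seat [348.2 182.4] 11.796945571899414 [635.6 -73.7  22. ]
[[-0.0, -0.956, -0.294, 74.221], [1.0, -0.0, -0.001, 0.987], [0.001, -0.294, 0.956, -142.568], [0.0, 0.0, 0.0, 1.0]] [[285.08811532   0.         319.51852153]
 [  0.         285.08811532 197.26358068]
 [  0.           0.           1.        ]]
```

Request:
servo_tool(rotation=[[0,0,0],[0,0,0],[0,0,0],[0,0,0],[0,0,0],[0,0,0]], slide=[[0.06,-0.09,0],[0.18,-0.27,0.02],[0.3,-0.45,0.04],[0.42,-0.63,0.06],[0.54,-0.8,0.08],[0.6,-0.9,0.1]], grip=[1,1,1,1,1,1])

```text
clock: 0.9
position: [317.4, 410.8, 251.6]
ee_rot: [0.987, -0.16, -0.0, 0.0]
contact_force: [0.1, -0.2, -0.4]
gripper_width: 85.7
grasp_force: 0.0
```

Request:
servo_tool(rotation=[[0,0,0],[0,0,0],[0,0,0],[0,0,0],[0,0,0],[0,0,0]], slide=[[0.06,-0.09,0],[0.18,-0.27,0],[0.3,-0.45,0],[0.42,-0.63,0],[0.54,-0.8,0],[0.6,-0.9,0]], grip=[1,1,1,1,1,1])

```text
clock: 1.65
position: [437.2, 231.7, 251.0]
ee_rot: [0.987, -0.16, -0.0, 0.0]
contact_force: [-0.8, 0.9, -0.2]
gripper_width: 85.4
grasp_force: 0.0
```

Request:
servo_tool(rotation=[[0,0,0],[0,0,0],[0,0,0],[0,0,0],[0,0,0],[0,0,0],[0,0,0],[0,0,0]], slide=[[0.06,-0.09,0],[0.18,-0.27,0],[0.3,-0.45,0],[0.42,-0.63,0],[0.54,-0.8,0],[0.6,-0.9,0],[0.6,-0.9,0],[0.6,-0.9,0]], grip=[1,1,1,1,1,1,1,1])

```text
clock: 2.65
position: [556.2, 53.5, 251.0]
ee_rot: [0.987, -0.159, -0.0, 0.0]
contact_force: [-0.5, 0.6, 0.5]
gripper_width: 85.3
grasp_force: 0.0
```

```bash
cat >> h.py <<'E'
from scipy.spatial.transform import Rotation as Ro
from bench import *
def wshot(name):
    s=read_state(); d=get_image("wrist"); d["p"]=s["position"]; d["q"]=s["ee_rot"]
    cv2.imwrite(f"pics/{name}.png",d["image"][:,:,::-1]); np.savez(f"{name}.npz",**d); return d
def T(d):
    t=np.eye(4); t[:3,:3]=Ro.from_quat(d["q"]).as_matrix(); t[:3,3]=d["p"]; return t@np.array(d["hand_eye"])
def wray(d,uv,z):
    t=T(d); v=t[:3,:3]@np.linalg.inv(np.array(d["camera_matrix"]))@np.array([uv[0],uv[1],1.]); c=t[:3,3]
    return c+v*(z-c[2])/v[2]
def wpix(d,p):
    t=np.linalg.inv(T(d)); c=t[:3,:3]@np.array(p,float)+t[:3,3]; u=np.array(d["camera_matrix"])@c; return u[:2]/u[2]
E
python3 - <<'E'
from h import *
d=wshot("w1"); print(d["p"],d["q"])
for p in [(432,93,56),(596,199,22),(609,105,22),(625,15,22),(636,-74,22),(451,-264,56),(563,400,56)]: print(p,wpix(d,p).round())
E
```

```text
[556.16857322  53.54017385 250.96985551] [ 9.87264114e-01 -1.59089489e-01 -3.20588094e-04  3.68996257e-05]
(432, 93, 56) [320. 269.]
(596, 199, 22) [206. 174.]
(609, 105, 22) [268. 142.]
(625, 15, 22) [331. 107.]
(636, -74, 22) [399.  73.]
(451, -264, 56) [596. 174.]
(563, 400, 56) [ 67. 250.]
```

View pics/w1.png

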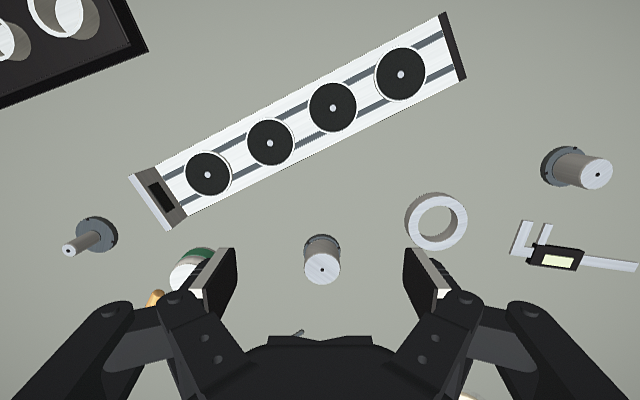

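Wrist view: seats at (208,174), (270,143), (332,107) and (400,74), stop at lower left. Noses are at (322,269), (597,175) and (68,250). This matches the top-camera predictions.

```bash
cat >> h.py <<'E'
def blob(g,p,r,lo,hi):
    u,v=map(int,np.round(p)); m=((g>=lo)&(g<hi)).astype(np.uint8); s=np.zeros_like(m)
    a,b=max(v-r,0),max(u-r,0); s[a:v+r+1,b:u+r+1]=m[a:v+r+1,b:u+r+1]
    s=cv2.morphologyEx(s,cv2.MORPH_OPEN,np.ones((3,3),np.uint8))
    c=max(cv2.findContours(s,cv2.RETR_EXTERNAL,cv2.CHAIN_APPROX_NONE)[0],key=cv2.contourArea)
    return cv2.fitEllipse(cv2.convexHull(c))
E
python3 - <<'E'
from h import *
d=dict(np.load("w1.npz")); g=cv2.cvtColor(d["image"],cv2.COLOR_RGB2GRAY)
for p,r in [((208,174),26),((270,143),28),((332,107),28),((400,74),30)]:
    e=blob(g,p,r,0,90); print("seat",np.round(e[0],1),np.round(e[1],1),wray(d,e[0],22).round(1))
for p,r in [((322,269),24),((597,175),20)]:
    e=blob(g,p,r,175,256); print("punch",np.round(e[0],1),np.round(e[1],1),wray(d,e[0],56).round(1))
for p in [(322,269),(597,175)]: print(g[p[1],p[0]-30:p[0]+31:4])
E
```

```text
seat [207.1 173.7] [40.3 45.6] [595.7 197.1  22. ]
seat [269.6 142. ] [43.8 46.2] [608.5 103.1  22. ]
seat [332.4 106.9] [46.7 48.5] [624.1  13.3  22. ]
seat [400.3  73.4] [47.4 52.7] [635.1 -75.8  22. ]
punch [321.6 268.9] [31.1 35.3] [431.1  91.2  56. ]
punch [596.5 173.7] [26.7 35.2] [ 450.7 -264.7   56. ]
[170 170 170 184 200 204 199 143 219 202 204 210 141 170 169 170]
[ 96 100 105 123 200 201 197 117 139 195 199 191 163 163 161 162]
```

Request:
servo_tool(rotation=[[0,0,0],[0,0,0],[0,0,0],[0,0,0],[0,0,0],[0,0,0]], slide=[[-0.15,0.05,-0.1],[-0.35,0.1,-0.25],[-0.55,0.17,-0.4],[-0.625,0.19,-0.5],[-0.625,0.19,-0.5],[-0.625,0.19,-0.5]], grip=[1,1,1,1,1,1])

```text
clock: 3.45
position: [432.7, 92.2, 152.5]
ee_rot: [0.987, -0.159, 0.001, -0.001]
contact_force: [0.5, -0.5, 0.3]
gripper_width: 85.4
grasp_force: 0.0
```

```bash
cat > look.py <<'E'
import sys
from h import *
n,x,y,pl=sys.argv[1],*map(float,sys.argv[2:5])
d=wshot(n); g=cv2.cvtColor(d["image"],cv2.COLOR_RGB2GRAY); p=wpix(d,(x,y,pl)); print("pred",p.round())
r=int(sys.argv[5])
e=blob(g,p,r,178,256); w=wray(d,e[0],pl); print("ellipse",np.round(e[0],1),np.round(e[1],1),w.round(1))
m=np.zeros_like(g); c=tuple(map(int,np.round(e[0]))); s=g[c[1]-6:c[1]+7,c[0]-6:c[0]+7]
k=np.argwhere(s<160).mean(0) if (s<160).any() else (6,6)
q=(c[0]-6+k[1],c[1]-6+k[0]); w2=wray(d,q,pl); print("dimple",np.round(q,1),w2.round(1),"tcp",d["p"].round(1),"go",(w2-d["p"]).round(1))
E
python3 look.py w2 431 91 56 60
```

```text
pred [321. 200.]
ellipse [320.7 199.1] [51.5 53.6] [431.3  90.8  56. ]
dimple [320.7 200.2] [430.4  91.1  56. ] tcp [432.7  92.2 152.5] go [ -2.3  -1.  -96.5]
```

View pics/w2.png

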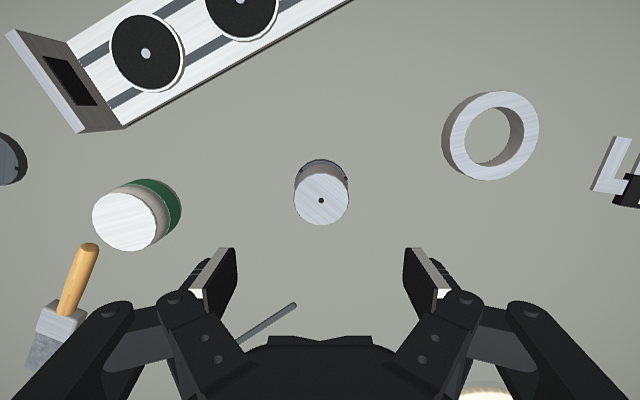

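The 50 mm nose sits at (321,200), midway between the fingers, with its neighbours clear.

Request:
servo_tool(rotation=[[0,0,0],[0,0,0],[0,0,0],[0,0,0],[0,0,0],[0,0,0],[0,0,0]], slide=[[-0.01,-0.005,-0.1],[-0.01,-0.005,-0.25],[-0.01,-0.005,-0.4],[-0.01,-0.005,-0.55],[-0.01,-0.005,-0.63],[-0.01,-0.005,-0.67],[-0.01,-0.005,-0.67]], grip=[1,1,1,1,1,1,1])

```text
clock: 4.38
position: [430.1, 90.4, 17.4]
ee_rot: [0.987, -0.159, 0.0, -0.0]
contact_force: [0.2, 0.2, 0.1]
gripper_width: 85.3
grasp_force: 0.0
```

Request:
servo_tool(rotation=[[0,0,0],[0,0,0],[0,0,0],[0,0,0],[0,0,0],[0,0,0],[0,0,0],[0,0,0]], slide=[[0,0,0],[0,0,0],[0,0,0],[0,0,0],[0,0,0],[0,0,0],[0,0,0],[0,0,0]], grip=[0.5,0.3,0.1,-0.1,-0.3,-1,-1,-1])

```text
clock: 5.38
position: [430.7, 91.3, 18.5]
ee_rot: [0.987, -0.159, 0.001, -0.001]
contact_force: [-1.0, 2.0, 5.3]
gripper_width: 48.8
grasp_force: 61.4
```

Request:
servo_tool(rotation=[[0,0,0],[0,0,0],[0,0,0],[0,0,0],[0,0,0],[0,0,0],[0,0,0]], slide=[[0,0,0.05],[0,0,0.15],[0,0,0.3],[0,0,0.45],[0,0,0.55],[0,0,0.6],[0,0,0.6]], grip=[-1,-1,-1,-1,-1,-1,-1])

```text
clock: 6.25
position: [428.8, 90.1, 137.1]
ee_rot: [0.987, -0.159, -0.0, -0.0]
contact_force: [-0.1, -0.1, -7.9]
gripper_width: 49.0
grasp_force: 63.7
```

Request:
servo_tool(rotation=[[0,0,0],[0,0,0],[0,0,0],[0,0,0],[0,0,0],[0,0,0],[0,0,0],[0,0,0]], slide=[[0.05,-0.04,0],[0.16,-0.13,0],[0.31,-0.25,0],[0.46,-0.37,0],[0.61,-0.5,0],[0.76,-0.62,0],[0.9,-0.74,0],[1,-0.82,0]], grip=[-1,-1,-1,-1,-1,-1,-1,-1])

```text
clock: 7.25
position: [629.9, -75.7, 134.5]
ee_rot: [0.987, -0.16, -0.002, 0.0]
contact_force: [0.2, 0.9, -7.0]
gripper_width: 48.7
grasp_force: 63.8
```

Request:
servo_tool(rotation=[[0,0,0],[0,0,0],[0,0,0],[0,0,0],[0,0,0],[0,0,0]], slide=[[0.02,-0.015,-0.05],[0.02,-0.015,-0.15],[0.02,-0.015,-0.25],[0.02,-0.015,-0.33],[0.02,-0.015,-0.35],[0.02,-0.015,-0.35]], grip=[-1,-1,-1,-1,-1,-1])

```text
clock: 8.0
position: [633.5, -76.7, 67.1]
ee_rot: [0.987, -0.159, -0.0, 0.0]
contact_force: [-0.2, 0.2, -7.1]
gripper_width: 48.7
grasp_force: 63.8
```

```bash
python3 - <<'E'
from h import *
d=wshot("w3"); print(d["p"],wpix(d,(635,-76,22)),read_state()["contact_force"])
E
```

```text
[633.54340432 -76.70574671  67.13157782] [316.68129037 217.96188196] [ 0.57430231  0.39005722 -6.17201734]
```

View pics/w3.png

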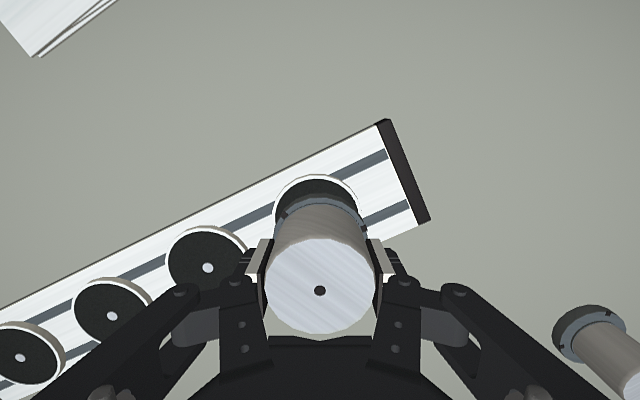

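Held punch's nose is at (320,290). Seat d's visible edge spans u=275 to 358, centre about 316.5, as predicted. I'll shift +1.5, +0.7 mm and lower.

Request:
servo_tool(rotation=[[0,0,0],[0,0,0],[0,0,0],[0,0,0],[0,0,0],[0,0,0],[0,0,0]], slide=[[0.0075,0.004,-0.04],[0.0075,0.004,-0.08],[0.0075,0.004,-0.1],[0.0075,0.004,-0.11],[0.0075,0.004,-0.12],[0.0075,0.004,-0.125],[0.0075,0.004,-0.125]], grip=[-1,-1,-1,-1,-1,-1,-1])

```text
clock: 8.93
position: [635.0, -75.9, 42.4]
ee_rot: [0.987, -0.159, 0.0, -0.0]
contact_force: [0.1, 0.1, -7.5]
gripper_width: 49.3
grasp_force: 63.8
```

Request:
servo_tool(rotation=[[0,0,0],[0,0,0],[0,0,0],[0,0,0],[0,0,0]], slide=[[0,0,-0.003],[0,0,-0.006],[0,0,-0.009],[0,0,-0.011],[0,0,-0.011]], grip=[-1,-1,-1,-1,-1])

```text
clock: 9.55
position: [635.0, -75.9, 40.7]
ee_rot: [0.987, -0.159, 0.0, 0.0]
contact_force: [-1.5, 0.3, -2.6]
gripper_width: 48.7
grasp_force: 64.0
```

Request:
servo_tool(rotation=[[0,0,0],[0,0,0],[0,0,0],[0,0,0],[0,0,0],[0,0,0],[0,0,0],[0,0,0]], slide=[[0,0,-0.002],[0,0,-0.002],[0,0,-0.002],[0,0,-0.002],[0,0,-0.002],[0,0,-0.002],[0,0,-0.002],[0,0,-0.002]], grip=[-1,-1,0.2,0.25,0.35,0.45,0.5,0.5])

```text
clock: 10.55
position: [635.0, -75.9, 39.7]
ee_rot: [0.987, -0.159, 0.0, 0.0]
contact_force: [0.2, 0.4, -0.0]
gripper_width: 64.5
grasp_force: 0.0
```

Request:
servo_tool(rotation=[[0,0,0],[0,0,0],[0,0,0],[0,0,0],[0,0,0],[0,0,0],[0,0,0]], slide=[[0,0,0.03],[0,0,0.1],[0,0,0.25],[0,0,0.4],[0,0,0.55],[0,0,0.55],[0,0,0.55]], grip=[0.5,0.5,0.5,0.5,1,1,1])

```text
clock: 11.42
position: [634.6, -75.8, 149.9]
ee_rot: [0.987, -0.159, -0.0, -0.0]
contact_force: [0.6, -0.1, 0.1]
gripper_width: 85.6
grasp_force: 0.0
```

```bash
python3 look.py w4 635.1 -75.8 78 60
```

```text
pred [318. 206.]
ellipse [299.8 213. ] [ 58.6 169.1] [634.5 -60.   78. ]
dimple [300 213] [634.5 -60.2  78. ] tcp [634.6 -75.8 149.9] go [ -0.1  15.6 -71.9]
```

```bash
cat > dim.py <<'E'
import sys
from h import *
# dark dimple nearest to the predicted spot on a bright nose
def dimple(d,x,y,z,r=12):
    g=cv2.cvtColor(d["image"],cv2.COLOR_RGB2GRAY); p=wpix(d,(x,y,z)); u,v=map(int,p.round())
    s=g[v-r:v+r+1,u-r:u+r+1]; k=np.argwhere(s<155)
    return (u-r+k[:,1].mean(),v-r+k[:,0].mean()),k.shape[0]
if __name__=="__main__":
    d=dict(np.load(sys.argv[1]+".npz")); q,n=dimple(d,*map(float,sys.argv[2:5])); print(np.round(q,1),n,wray(d,q,float(sys.argv[4])).round(1))
    cv2.imwrite(f"pics/{sys.argv[1]}c.png",cv2.resize(d["image"][130:290,220:420,::-1],None,fx=3,fy=3))
E
python3 dim.py w4 635.1 -75.8 78
```

```text
[319.5 206.5] 32 [634.8 -76.7  78. ]
```

View pics/w4c.png

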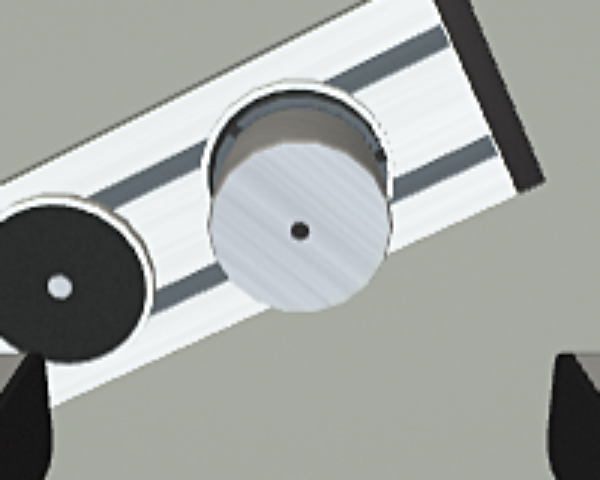

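The 50 punch stands centred on seat d: dimple at crop (300,231), with an even rim around the foot. Next is punch_40.

Request:
servo_tool(rotation=[[0,0,0],[0,0,0],[0,0,0],[0,0,0],[0,0,0],[0,0,0],[0,0,0],[0,0,0]], slide=[[-0.08,-0.08,0],[-0.25,-0.26,0],[-0.45,-0.46,0],[-0.65,-0.67,0],[-0.85,-0.87,0],[-0.92,-0.945,0],[-0.92,-0.945,0],[-0.92,-0.945,0]], grip=[1,1,1,1,1,1,1,1])

```text
clock: 12.48
position: [451.5, -264.6, 149.6]
ee_rot: [0.987, -0.159, 0.0, 0.0]
contact_force: [0.8, 0.5, -0.0]
gripper_width: 85.4
grasp_force: 0.0
```

```bash
python3 look.py w5 451 -264.5 56 45
```

```text
pred [319. 200.]
ellipse [320.1 199.6] [40.9 43.2] [ 450.6 -265.7   56. ]
dimple [320.2 200.4] [ 449.8 -265.6   56. ] tcp [ 451.5 -264.6  149.6] go [ -1.7  -0.9 -93.6]
```

Request:
servo_tool(rotation=[[0,0,0],[0,0,0],[0,0,0],[0,0,0],[0,0,0],[0,0,0],[0,0,0]], slide=[[-0.006,-0.005,-0.1],[-0.006,-0.005,-0.25],[-0.006,-0.005,-0.4],[-0.006,-0.005,-0.55],[-0.006,-0.005,-0.63],[-0.006,-0.005,-0.66],[-0.006,-0.005,-0.66]], grip=[1,1,1,1,1,1,1])

```text
clock: 13.4
position: [450.4, -265.5, 17.6]
ee_rot: [0.987, -0.159, -0.0, 0.0]
contact_force: [-0.9, -0.3, -0.4]
gripper_width: 85.4
grasp_force: 0.0
```

Request:
servo_tool(rotation=[[0,0,0],[0,0,0],[0,0,0],[0,0,0],[0,0,0],[0,0,0],[0,0,0],[0,0,0]], slide=[[0,0,0],[0,0,0],[0,0,0],[0,0,0],[0,0,0],[0,0,0],[0,0,0],[0,0,0]], grip=[0.5,0.2,0,-0.2,-0.4,-1,-1,-1])

```text
clock: 14.4
position: [450.3, -265.8, 18.5]
ee_rot: [0.987, -0.159, 0.001, 0.0]
contact_force: [-0.3, 2.7, 6.5]
gripper_width: 39.1
grasp_force: 60.2
```

Request:
servo_tool(rotation=[[0,0,0],[0,0,0],[0,0,0],[0,0,0],[0,0,0],[0,0,0],[0,0,0]], slide=[[0,0,0.05],[0,0,0.15],[0,0,0.3],[0,0,0.45],[0,0,0.55],[0,0,0.6],[0,0,0.6]], grip=[-1,-1,-1,-1,-1,-1,-1])

```text
clock: 15.28
position: [449.4, -265.8, 137.6]
ee_rot: [0.987, -0.159, -0.0, -0.0]
contact_force: [-0.1, -0.1, -5.2]
gripper_width: 38.7
grasp_force: 60.9
```

Request:
servo_tool(rotation=[[0,0,0],[0,0,0],[0,0,0],[0,0,0],[0,0,0],[0,0,0]], slide=[[0.03,0.05,0],[0.1,0.16,0],[0.19,0.3,0],[0.28,0.44,0],[0.37,0.58,0],[0.44,0.7,0]], grip=[-1,-1,-1,-1,-1,-1])

```text
clock: 16.02
position: [538.0, -124.1, 136.3]
ee_rot: [0.987, -0.159, -0.001, 0.0]
contact_force: [-0.5, 0.0, -4.9]
gripper_width: 39.1
grasp_force: 61.2
```

Request:
servo_tool(rotation=[[0,0,0],[0,0,0],[0,0,0],[0,0,0],[0,0,0],[0,0,0],[0,0,0]], slide=[[0.08,0.13,0],[0.17,0.27,0],[0.26,0.42,0],[0.34,0.55,0],[0.41,0.65,0],[0.43,0.7,0],[0.43,0.7,0]], grip=[-1,-1,-1,-1,-1,-1,-1])

```text
clock: 16.9
position: [623.4, 14.5, 137.1]
ee_rot: [0.987, -0.159, -0.001, 0.0]
contact_force: [-0.4, 0.0, -4.4]
gripper_width: 38.8
grasp_force: 61.3
```

Request:
servo_tool(rotation=[[0,0,0],[0,0,0],[0,0,0],[0,0,0],[0,0,0],[0,0,0],[0,0,0]], slide=[[0,0,-0.05],[0,0,-0.15],[0,0,-0.25],[0,0,-0.35],[0,0,-0.38],[0,0,-0.4],[0,0,-0.4]], grip=[-1,-1,-1,-1,-1,-1,-1])

```text
clock: 17.77
position: [624.0, 13.9, 58.1]
ee_rot: [0.987, -0.159, 0.0, -0.0]
contact_force: [-0.2, -0.1, -4.8]
gripper_width: 39.1
grasp_force: 61.2
```

Request:
servo_tool(rotation=[[0,0,0],[0,0,0],[0,0,0],[0,0,0],[0,0,0],[0,0,0],[0,0,0],[0,0,0]], slide=[[0,0,-0.03],[0,0,-0.055],[0,0,-0.07],[0,0,-0.078],[0,0,-0.081],[0,0,-0.084],[0,0,-0.086],[0,0,-0.086]], grip=[-1,-1,-1,-1,-1,-1,-1,-1])

```text
clock: 18.77
position: [623.8, 14.1, 40.6]
ee_rot: [0.987, -0.159, 0.0, -0.0]
contact_force: [-0.4, -0.5, -5.1]
gripper_width: 38.6
grasp_force: 61.2
```

Request:
servo_tool(rotation=[[0,0,0],[0,0,0],[0,0,0],[0,0,0],[0,0,0]], slide=[[0,0,-0.002],[0,0,-0.004],[0,0,-0.006],[0,0,-0.007],[0,0,-0.007]], grip=[-1,-1,-1,-1,-1])

```text
clock: 19.4
position: [623.9, 14.1, 40.6]
ee_rot: [0.987, -0.159, 0.0, -0.0]
contact_force: [-4.3, 1.5, 6.0]
gripper_width: 38.9
grasp_force: 61.7
```

Request:
servo_tool(rotation=[[0,0,0],[0,0,0],[0,0,0],[0,0,0],[0,0,0],[0,0,0],[0,0,0]], slide=[[0,0,0.002],[0,0,0.002],[0,0,0.002],[0,0,0.002],[0,0,0.002],[0,0,0.002],[0,0,0.002]], grip=[-1,0,0.05,0.1,0.2,0.25,0.25])

```text
clock: 20.27
position: [623.8, 14.1, 39.5]
ee_rot: [0.987, -0.159, 0.0, -0.0]
contact_force: [-1.0, -0.0, -0.6]
gripper_width: 53.5
grasp_force: 0.0
```

Request:
servo_tool(rotation=[[0,0,0],[0,0,0],[0,0,0],[0,0,0],[0,0,0],[0,0,0],[0,0,0]], slide=[[0,0,0.03],[0,0,0.1],[0,0,0.25],[0,0,0.4],[0,0,0.55],[0,0,0.55],[0,0,0.55]], grip=[0.25,0.25,0.25,0.4,1,1,1])

```text
clock: 21.15
position: [623.4, 14.1, 149.7]
ee_rot: [0.987, -0.159, -0.0, -0.0]
contact_force: [-0.2, 0.0, 0.3]
gripper_width: 85.2
grasp_force: 0.0
```

```bash
python3 -c "
from h import *
wshot('w6')"; python3 dim.py w6 624.1 13.3 78
```

```text
[319.3 207. ] 32 [623.3  13.4  78. ]
```

View pics/w6c.png

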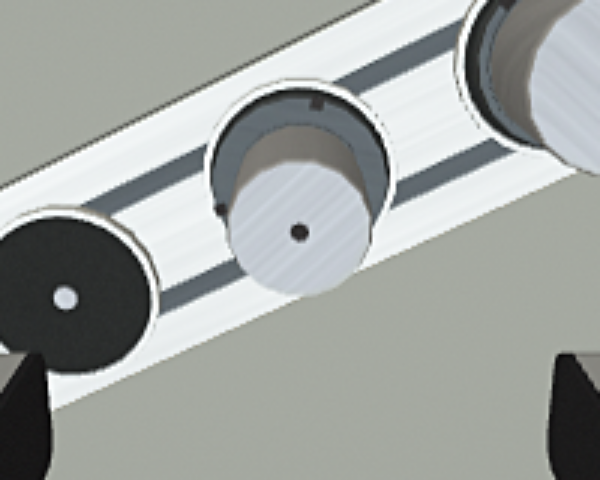

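The 40 punch stands centred on seat c (dimple at crop (300,232), rim visible all round). Next is punch_30.

Request:
servo_tool(rotation=[[0,0,0],[0,0,0],[0,0,0],[0,0,0],[0,0,0]], slide=[[-0.01,-0.08,0],[-0.03,-0.25,0],[-0.05,-0.45,0],[-0.07,-0.65,0],[-0.08,-0.69,0]], grip=[1,1,1,1,1])

```text
clock: 21.82
position: [606.6, -126.9, 148.6]
ee_rot: [0.987, -0.161, -0.001, 0.0]
contact_force: [0.4, 0.3, 0.1]
gripper_width: 85.4
grasp_force: 0.0
```

Request:
servo_tool(rotation=[[0,0,0],[0,0,0],[0,0,0],[0,0,0]], slide=[[-0.02,-0.2,0],[-0.045,-0.4,0],[-0.065,-0.6,0],[-0.08,-0.69,0]], grip=[1,1,1,1])

```text
clock: 22.32
position: [591.0, -263.6, 148.8]
ee_rot: [0.987, -0.16, -0.001, -0.0]
contact_force: [0.3, 1.1, 0.3]
gripper_width: 85.6
grasp_force: 0.0
```

Request:
servo_tool(rotation=[[0,0,0],[0,0,0],[0,0,0],[0,0,0],[0,0,0],[0,0,0],[0,0,0]], slide=[[-0.02,-0.2,0],[-0.045,-0.4,0],[-0.065,-0.55,0],[-0.08,-0.66,0],[-0.085,-0.69,0],[-0.085,-0.69,0],[-0.085,-0.69,0]], grip=[1,1,1,1,1,1,1])

```text
clock: 23.2
position: [575.1, -398.8, 149.6]
ee_rot: [0.987, -0.159, 0.0, -0.0]
contact_force: [0.6, 0.7, -0.0]
gripper_width: 85.0
grasp_force: 0.0
```

```bash
python3 look.py w7 573.6 -401 56 36
```

```text
pred [321. 200.]
ellipse [323.7 200.3] [30.  31.5] [ 572.6 -402.7   56. ]
dimple [323.8 200.8] [ 572.1 -402.6   56. ] tcp [ 575.1 -398.8  149.6] go [ -3.1  -3.7 -93.6]
```

Request:
servo_tool(rotation=[[0,0,0],[0,0,0],[0,0,0],[0,0,0],[0,0,0],[0,0,0],[0,0,0]], slide=[[-0.013,-0.018,-0.1],[-0.013,-0.018,-0.25],[-0.013,-0.018,-0.4],[-0.013,-0.018,-0.55],[-0.013,-0.018,-0.63],[-0.013,-0.018,-0.66],[-0.013,-0.018,-0.66]], grip=[1,1,1,1,1,1,1])

```text
clock: 24.12
position: [572.7, -403.6, 18.1]
ee_rot: [0.987, -0.159, 0.0, 0.0]
contact_force: [0.4, 0.8, 1.2]
gripper_width: 85.5
grasp_force: 0.0
```

Request:
servo_tool(rotation=[[0,0,0],[0,0,0],[0,0,0],[0,0,0],[0,0,0],[0,0,0],[0,0,0],[0,0,0]], slide=[[0,0,0],[0,0,0],[0,0,0],[0,0,0],[0,0,0],[0,0,0],[0,0,0],[0,0,0]], grip=[0.5,0.2,0,-0.2,-0.4,-1,-1,-1])

```text
clock: 25.12
position: [572.5, -403.4, 18.0]
ee_rot: [0.987, -0.159, 0.0, 0.0]
contact_force: [0.2, 2.7, 4.5]
gripper_width: 29.1
grasp_force: 59.5
```

Request:
servo_tool(rotation=[[0,0,0],[0,0,0],[0,0,0],[0,0,0],[0,0,0],[0,0,0],[0,0,0]], slide=[[0,0,0.05],[0,0,0.15],[0,0,0.3],[0,0,0.45],[0,0,0.55],[0,0,0.6],[0,0,0.6]], grip=[-1,-1,-1,-1,-1,-1,-1])

```text
clock: 26.0
position: [572.2, -403.7, 138.3]
ee_rot: [0.987, -0.159, 0.001, 0.0]
contact_force: [0.2, -0.2, -4.4]
gripper_width: 28.5
grasp_force: 59.4
```

Request:
servo_tool(rotation=[[0,0,0],[0,0,0],[0,0,0],[0,0,0],[0,0,0],[0,0,0]], slide=[[0,0.06,0.03],[0.02,0.2,0.06],[0.03,0.36,0.06],[0.04,0.52,0.06],[0.05,0.68,0.06],[0.06,0.845,0.06]], grip=[-1,-1,-1,-1,-1,-1])

```text
clock: 26.75
position: [583.5, -232.7, 148.8]
ee_rot: [0.987, -0.159, -0.001, -0.0]
contact_force: [0.2, 1.2, -3.0]
gripper_width: 29.0
grasp_force: 59.6
```

Request:
servo_tool(rotation=[[0,0,0],[0,0,0],[0,0,0],[0,0,0],[0,0,0]], slide=[[0.01,0.17,0],[0.02,0.34,0],[0.04,0.51,0],[0.05,0.68,0],[0.06,0.845,0]], grip=[-1,-1,-1,-1,-1])

```text
clock: 27.38
position: [595.4, -63.7, 148.9]
ee_rot: [0.987, -0.159, -0.001, 0.0]
contact_force: [0.9, 0.8, -3.2]
gripper_width: 28.8
grasp_force: 59.6
```

Request:
servo_tool(rotation=[[0,0,0],[0,0,0],[0,0,0],[0,0,0],[0,0,0],[0,0,0],[0,0,0],[0,0,0]], slide=[[0.01,0.17,0],[0.02,0.34,0],[0.04,0.51,0],[0.05,0.66,0],[0.06,0.78,0],[0.06,0.845,0],[0.06,0.845,0],[0.06,0.845,0]], grip=[-1,-1,-1,-1,-1,-1,-1,-1])

```text
clock: 28.38
position: [607.9, 102.7, 149.4]
ee_rot: [0.987, -0.16, -0.0, 0.0]
contact_force: [-0.1, -0.1, -3.6]
gripper_width: 28.5
grasp_force: 59.7
```

Request:
servo_tool(rotation=[[0,0,0],[0,0,0],[0,0,0],[0,0,0],[0,0,0],[0,0,0],[0,0,0]], slide=[[0,0,-0.05],[0,0,-0.15],[0,0,-0.25],[0,0,-0.35],[0,0,-0.42],[0,0,-0.44],[0,0,-0.44]], grip=[-1,-1,-1,-1,-1,-1,-1])

```text
clock: 29.25
position: [608.4, 103.4, 61.6]
ee_rot: [0.987, -0.159, 0.0, 0.0]
contact_force: [-0.1, -0.6, -3.4]
gripper_width: 28.8
grasp_force: 59.7
```

Request:
servo_tool(rotation=[[0,0,0],[0,0,0],[0,0,0],[0,0,0],[0,0,0],[0,0,0],[0,0,0],[0,0,0]], slide=[[0,0,-0.03],[0,0,-0.06],[0,0,-0.085],[0,0,-0.095],[0,0,-0.099],[0,0,-0.102],[0,0,-0.105],[0,0,-0.105]], grip=[-1,-1,-1,-1,-1,-1,-1,-1])

```text
clock: 30.25
position: [608.2, 103.5, 40.6]
ee_rot: [0.987, -0.159, 0.0, -0.0]
contact_force: [-0.1, -0.3, -2.9]
gripper_width: 28.8
grasp_force: 59.7
```

Request:
servo_tool(rotation=[[0,0,0],[0,0,0],[0,0,0]], slide=[[0,0,-0.002],[0,0,-0.004],[0,0,-0.004]], grip=[-1,-1,-1])

```text
clock: 30.62
position: [608.2, 103.5, 40.0]
ee_rot: [0.987, -0.159, 0.0, -0.0]
contact_force: [-0.0, -0.5, -1.3]
gripper_width: 28.8
grasp_force: 59.7
```

Request:
servo_tool(rotation=[[0,0,0],[0,0,0],[0,0,0]], slide=[[0,0,-0.002],[0,0,-0.003],[0,0,-0.003]], grip=[-1,-1,-1])

```text
clock: 31.0
position: [608.2, 103.5, 40.0]
ee_rot: [0.987, -0.159, 0.0, -0.0]
contact_force: [-4.2, -0.0, 5.1]
gripper_width: 28.9
grasp_force: 59.9
```

Request:
servo_tool(rotation=[[0,0,0],[0,0,0],[0,0,0],[0,0,0],[0,0,0],[0,0,0],[0,0,0]], slide=[[0,0,0],[0,0,0],[0,0,0],[0,0,0],[0,0,0],[0,0,0],[0,0,0]], grip=[-0.3,-0.2,-0.1,0,0.05,0.1,0.1])

```text
clock: 31.88
position: [608.2, 103.5, 39.1]
ee_rot: [0.987, -0.159, 0.0, -0.0]
contact_force: [0.3, -0.0, 0.2]
gripper_width: 46.9
grasp_force: 0.0
```

Request:
servo_tool(rotation=[[0,0,0],[0,0,0],[0,0,0],[0,0,0],[0,0,0],[0,0,0],[0,0,0]], slide=[[0,0,0.03],[0,0,0.1],[0,0,0.25],[0,0,0.4],[0,0,0.55],[0,0,0.55],[0,0,0.55]], grip=[0.1,0.1,0.1,0.4,1,1,1])

```text
clock: 32.75
position: [607.8, 103.5, 149.3]
ee_rot: [0.987, -0.159, -0.0, -0.0]
contact_force: [0.0, -0.2, -0.7]
gripper_width: 85.2
grasp_force: 0.0
```

```bash
python3 -c "
from h import *
wshot('w8')"; python3 dim.py w8 608.5 103.1 78
```

```text
[319.8 207.1] 33 [607.6 102.4  78. ]
```

View pics/w8c.png

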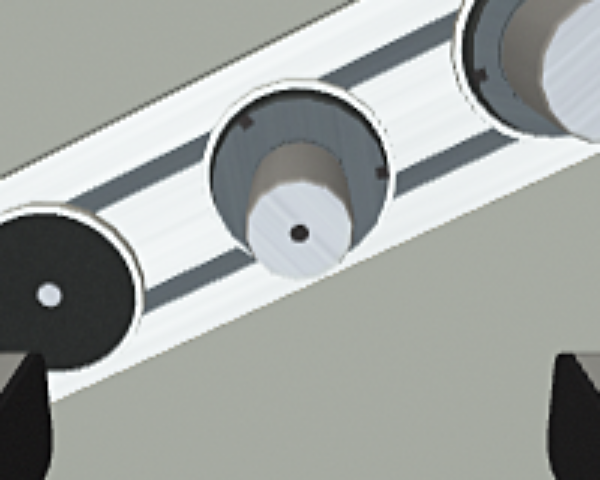

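The 30 punch stands centred on seat b (dimple at crop (300,233)). Last is punch_20.

Request:
servo_tool(rotation=[[0,0,0],[0,0,0],[0,0,0],[0,0,0],[0,0,0]], slide=[[-0.01,0.08,0],[-0.04,0.25,0],[-0.07,0.45,0],[-0.1,0.65,0],[-0.11,0.74,0]], grip=[1,1,1,1,1])

```text
clock: 33.42
position: [585.2, 254.1, 148.2]
ee_rot: [0.987, -0.158, -0.0, 0.0]
contact_force: [0.4, -0.5, 0.5]
gripper_width: 85.2
grasp_force: 0.0
```

Request:
servo_tool(rotation=[[0,0,0],[0,0,0],[0,0,0],[0,0,0],[0,0,0],[0,0,0],[0,0,0]], slide=[[-0.02,0.2,0],[-0.05,0.4,0],[-0.08,0.58,0],[-0.1,0.7,0],[-0.11,0.74,0],[-0.11,0.74,0],[-0.11,0.74,0]], grip=[1,1,1,1,1,1,1])

```text
clock: 34.3
position: [564.4, 398.3, 149.2]
ee_rot: [0.987, -0.16, -0.0, 0.0]
contact_force: [0.4, -0.3, 0.7]
gripper_width: 85.3
grasp_force: 0.0
```

```bash
python3 look.py w9 563 400 56 26
```

```text
pred [317. 201.]
ellipse [318.6 201. ] [18.9 19.8] [562.7 398.9  56. ]
dimple [318.5 201.6] [562.2 399.   56. ] tcp [564.4 398.3 149.2] go [ -2.2   0.7 -93.2]
```

Request:
servo_tool(rotation=[[0,0,0],[0,0,0],[0,0,0],[0,0,0],[0,0,0],[0,0,0],[0,0,0]], slide=[[-0.009,0.0035,-0.1],[-0.009,0.0035,-0.25],[-0.009,0.0035,-0.4],[-0.009,0.0035,-0.55],[-0.009,0.0035,-0.62],[-0.009,0.0035,-0.65],[-0.009,0.0035,-0.65]], grip=[1,1,1,1,1,1,1])

```text
clock: 35.22
position: [562.8, 400.3, 19.8]
ee_rot: [0.987, -0.159, 0.0, -0.0]
contact_force: [0.4, -0.1, 0.8]
gripper_width: 85.4
grasp_force: 0.0
```

Request:
servo_tool(rotation=[[0,0,0],[0,0,0],[0,0,0],[0,0,0],[0,0,0],[0,0,0],[0,0,0],[0,0,0]], slide=[[0,0,0],[0,0,0],[0,0,0],[0,0,0],[0,0,0],[0,0,0],[0,0,0],[0,0,0]], grip=[0.5,0.2,0,-0.2,-0.4,-0.5,-1,-1])

```text
clock: 36.22
position: [562.4, 400.1, 19.2]
ee_rot: [0.987, -0.159, 0.0, 0.0]
contact_force: [-0.5, 0.1, 0.4]
gripper_width: 18.8
grasp_force: 58.6
```

Request:
servo_tool(rotation=[[0,0,0],[0,0,0],[0,0,0],[0,0,0],[0,0,0],[0,0,0],[0,0,0],[0,0,0]], slide=[[0,0,0],[0,0,0],[0,0,0.1],[0,0,0.25],[0,0,0.4],[0,0,0.55],[0,0,0.6],[0,0,0.6]], grip=[-1,-1,-1,-1,-1,-1,-1,-1])

```text
clock: 37.22
position: [562.3, 400.3, 139.6]
ee_rot: [0.987, -0.159, 0.0, -0.001]
contact_force: [-0.5, -0.5, -2.3]
gripper_width: 19.0
grasp_force: 58.7
```

Request:
servo_tool(rotation=[[0,0,0],[0,0,0],[0,0,0],[0,0,0],[0,0,0],[0,0,0],[0,0,0],[0,0,0]], slide=[[0.01,-0.07,0],[0.03,-0.2,0],[0.06,-0.36,0],[0.09,-0.52,0],[0.12,-0.68,0],[0.14,-0.84,0],[0.155,-0.94,0],[0.165,-0.99,0]], grip=[-1,-1,-1,-1,-1,-1,-1,-1])

```text
clock: 38.22
position: [595.3, 200.3, 138.9]
ee_rot: [0.987, -0.16, -0.0, 0.0]
contact_force: [0.6, 0.3, -2.2]
gripper_width: 18.6
grasp_force: 58.7
```

Request:
servo_tool(rotation=[[0,0,0],[0,0,0],[0,0,0],[0,0,0],[0,0,0],[0,0,0],[0,0,0]], slide=[[0,-0.02,0],[0,-0.023,-0.08],[0,-0.023,-0.2],[0,-0.023,-0.3],[0,-0.023,-0.37],[0,-0.023,-0.39],[0,-0.023,-0.39]], grip=[-1,-1,-1,-1,-1,-1,-1])

```text
clock: 39.1
position: [595.5, 197.9, 61.1]
ee_rot: [0.987, -0.159, 0.0, 0.0]
contact_force: [0.7, -0.3, -2.3]
gripper_width: 18.7
grasp_force: 58.7
```

Contact is expected near z 41.3.

Request:
servo_tool(rotation=[[0,0,0],[0,0,0],[0,0,0],[0,0,0],[0,0,0],[0,0,0],[0,0,0],[0,0,0]], slide=[[0,0,-0.03],[0,0,-0.06],[0,0,-0.08],[0,0,-0.09],[0,0,-0.094],[0,0,-0.097],[0,0,-0.099],[0,0,-0.099]], grip=[-1,-1,-1,-1,-1,-1,-1,-1])

```text
clock: 40.1
position: [595.4, 197.6, 41.4]
ee_rot: [0.987, -0.159, 0.0, -0.0]
contact_force: [-0.4, 0.5, -2.5]
gripper_width: 18.9
grasp_force: 58.7
```

Request:
servo_tool(rotation=[[0,0,0],[0,0,0],[0,0,0]], slide=[[0,0,-0.002],[0,0,-0.003],[0,0,-0.003]], grip=[-1,-1,-1])

```text
clock: 40.48
position: [595.5, 197.6, 41.2]
ee_rot: [0.987, -0.159, 0.0, -0.0]
contact_force: [-1.0, -0.1, 1.6]
gripper_width: 18.4
grasp_force: 58.8
```

Contact made. I'll release, retreat and check.

Request:
servo_tool(rotation=[[0,0,0],[0,0,0],[0,0,0],[0,0,0],[0,0,0],[0,0,0],[0,0,0]], slide=[[0,0,0],[0,0,0],[0,0,0],[0,0,0],[0,0,0],[0,0,0],[0,0,0]], grip=[-0.5,-0.4,-0.3,-0.2,-0.1,-0.1,-0.1])

```text
clock: 41.35
position: [595.3, 197.6, 40.7]
ee_rot: [0.987, -0.159, -0.0, 0.0]
contact_force: [0.2, 0.5, 1.2]
gripper_width: 38.5
grasp_force: 0.0
```

Request:
servo_tool(rotation=[[0,0,0],[0,0,0],[0,0,0],[0,0,0],[0,0,0],[0,0,0],[0,0,0]], slide=[[0,0,0.03],[0,0,0.1],[0,0,0.25],[0,0,0.4],[0,0,0.55],[0,0,0.55],[0,0,0.55]], grip=[-0.1,-0.1,-0.1,-0.1,-0.1,-0.1,0])

```text
clock: 42.22
position: [595.0, 197.5, 150.9]
ee_rot: [0.987, -0.159, -0.0, -0.0]
contact_force: [-0.5, 0.5, -0.3]
gripper_width: 42.3
grasp_force: 0.0
```

Request:
servo_tool(rotation=[[0,0,0],[0,0,0],[0,0,0],[0,0,0],[0,0,0],[0,0,0],[0,0,0],[0,0,0]], slide=[[-0.06,-0.1,0.1],[-0.16,-0.3,0.3],[-0.2,-0.5,0.5],[-0.2,-0.65,0.5],[-0.2,-0.7,0.5],[-0.2,-0.7,0.5],[-0.2,-0.7,0.5],[-0.2,-0.7,0.5]], grip=[0,0,0,0,0,0,0,0])

```text
clock: 43.22
position: [555.4, 58.4, 250.1]
ee_rot: [0.987, -0.159, -0.0, 0.0]
contact_force: [0.1, -0.2, 0.2]
gripper_width: 42.8
grasp_force: 0.0
```

```bash
python3 - <<'E'
from h import *
from dim import dimple
d=wshot("w10")
for p in [(595.7,197.1),(608.5,103.1),(624.1,13.3),(635.1,-75.8)]:
    q,n=dimple(d,*p,78,5); print(p,n,wray(d,q,78).round(1))
E
```

```text
(595.7, 197.1) 20 [595.3 197.1  78. ]
(608.5, 103.1) 18 [607.7 102.7  78. ]
(624.1, 13.3) 21 [623.3  13.5  78. ]
(635.1, -75.8) 26 [634.6 -76.7  78. ]
```

View pics/w10.png

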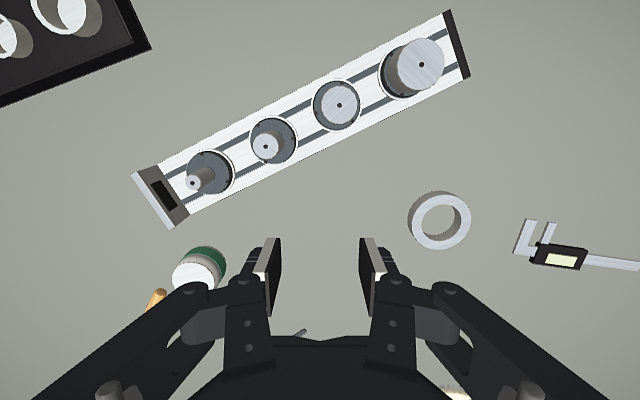

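All four punches stand on their seats, with noses at (193,182), (266,146), (339,105) and (421,65). They run from thinnest at the stop to thickest at the capped end, each within about 1 mm of its seat's centre.

```bash
python3 -c "
from bench import *
print(job_done())"
```

```text
the job is handed in; nothing more can be done
None
```

The four punches stand free on the tool rail in order of nose diameter, from the 20 mm one next to the stop plate to the 50 mm one at the far end, each about 1 mm or less from its seat's centre in the last wrist picture, and the job is handed in.

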